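# Find the tilt at which the soap slips on a hinged bamboo drain tray

### The arm

A 6-joint arm with a two-finger parallel gripper is mounted at the origin on the work surface. World frame = base frame: x ahead of the robot, y to its left, z up, the work surface at z = 0. Lengths are in m, angles in rad, forces in N, time in s.
With the tool pointing down it reaches from about 0.225 to 0.875 m from the base axis. Payload 3.4 kg.
Tool frame: the origin (TCP) lies on the centre line of the jaws, within the pads' length; the fingertips stand 17 mm ahead of it and the grasp point (between the pads) lies 2 mm behind it (nose_length is the distance from the TCP to the fingertips, in m); z points along the fingers, y is the line along which they close (so a half turn about z gives the same grasp; the last joint's range is limited). The gripper opens to 85 mm and grips with 20 to 120 N. Pads are 22 mm wide; open, the fingers measure 114 mm over their backs; the gripper's body (76 mm by 85 mm) begins 54 mm behind the grasp point. The pads swing forward as they close: fully open they stand 13 mm farther back than shut.
Start: joints at [1.13, 0.276, 1.505, -0, 1.361, -0.121], TCP at [0.181, 0.546, 0.248] pointing down, gripper open.
Joint ranges: [-2.89, 2.89], [-0.75, 2.08], [0.22, 2.7], [-1.18, 4.32], [0.11, 2.71], [-2.7, 2.7]. Speed limits (rad/s): [2.57, 2.57, 3.14, 3.14, 3.14, 3.14].

### API

Orientations are given as a unit quaternion [w, x, y, z].
In Python, from rig import get_state, get_image, sign_off, find_in, place_of, nose_length gives the robot as it stands.
- The arm moves only by the tool apply_moves, never from a script. Its argument "deltas" is one flat list of numbers, 5 for each row, row after row: the finger opening in mm, from 0 to 85.4, then the shift along the tool's x, y, z in mm, then the turn about the tool's z in degrees. A call has 1 to 12 rows; each row is the pose to reach, as a shift and turn from the pose commanded when the call began, along the tool's axes at that moment; what a row does not reach only later rows make up. A row lasts 1/12 s, in which the tool goes at most 41.7 mm and 7.16 degrees, less where a joint would pass 70% of its speed; a pose out of reach is approached as far as the arm can. A call with a gripper value outside its range is refused whole. The fingers move at their own pace and stop on an object; "squeeze" is the grip in N (left out, the last holds). Time passes only in rows, so rows that repeat a pose let the fingers close. It gives the time, the measured TCP pose, the force, the opening and the grip force at its end, in the units of the state.
- get_state(): the state, without advancing time (a new reading comes with each control period).
- get_image(name): name is "scene" or "top" or "wrist"; returns a dict with "frame" (384x512x3 uint8, red, green, blue), "K" (3x3 intrinsics, pixels), "position" and "orientation" of the camera in the world. Camera axes: x right, y down, z forward; pixel columns grow to the right and rows downward; lengths in m; the calibration is good to about 2 mm. The wrist camera is an equidistant fisheye: a pixel r from the principal point sees the ray r / f radians off the axis. A picture is of the moment at which its call begins. There is no depth.
- sign_off(): hands the job in; it is judged then, once.
Trained networks look in a picture, given as the dict that the camera call returned (one of the last four; its "shot" number tells which), for a name from the list of things; names that differ only in an ending like _2 or _b are one class to them, and where a whole thing is asked for, a point or a joint stands for the part that bears it (a point fixed in the world has none). Each returns a list of dicts, best first, with "score" (0 to 1); they miss things now and then, are a little off and sometimes report something else, mostly with a low value. They report only what shows in the picture. A call takes as long as a camera call. They do not tell look-alikes from the thing itself.
- find_in(query, picture): "point" ([column, row] in pixels, amid what is visible of it).
- place_of(query, picture): "point" ([column, row] in pixels: a listed point, or the origin of a listed thing).
The state is a dict: "clock": time; "qpos": joint angles; "qd": joint speeds; "effort": joint torques, N m; "position": TCP position; "ee_rot": TCP orientation; "contact_force": force on the tool from outside, world axes, zero at the start; "moment": the same for the moment, N m; "width": finger opening in m; "gripper_force": force on a finger pad.
Only numpy, scipy, OpenCV 4.12 (cv2) and the standard library are available. Lean on these libraries where they do the work, as an engineer would, in place of code of your own. Each camera call takes 0.05 s, during which the arm holds its last target. There are 200 camera calls.

### The job

Lift the hinged bamboo drain tray by its barrel handle just until the bar of soap slips by itself down to the lip, and leave the tray standing at that tilt; the silicone brush beside the soap must stay where it lies on the tray, and neither may be touched by the robot. Then note the height: push the metal marker pin down until its flat top is level with the tray's raised edge.

Things in the scene. Friction and masses are not known exactly. Their poses are not given: they have to be found in the camera images.
- tray: Bamboo tray, board 170 (x) x 160 (y) x 8 mm, hinged along its far side on a fixed stand. Origin: middle of the hinge line, on the board's top face, 30 mm above the ledge. Own +y: hinge axis; own -x: from hinge to the free edge nearer the robot; z: normal to the board. Level at the start; a positive turn about +y lifts the free edge, up to 0.9 rad. A lip 14 mm high, 8 mm thick runs along the hinge.
- tray_edge (a point): Middle of the tray's free edge, on the board's top face, 170 mm from the hinge line; axes as the tray's. The hinge is stiff: it takes about 7 N at the handle to raise the tray, which stays wherever it is left.
- tray_handle (a point): Centre of the barrel handle: a wooden cylinder 22 mm thick, 40 mm long, parallel to the hinge, on a 12 x 14 mm stem at the end of a 28 mm wide tongue out from the middle of the free edge; 210 mm from the hinge along the board, 35 mm above its plane. Grip it across its length or thickness; it turns between the fingers as the tray tilts. Axes as the tray's.
- soap_center (a point): Centre of the cream bar of soap, a plain rounded block 58 x 38 x 20 mm lying flat on the left or right half of the tray near its free edge, long side up and down the board. It slips at a tilt between 14 and 19 degrees; once home against the lip its centre is about 37 mm from the hinge line.
- brush_center (a point): Centre of the small grey silicone brush, 50 x 36 x 22 mm, short bristles upward, lying flat on the other half of the tray beside the soap. It grips better and slips only above 30 degrees.
- marker_top (a point): Centre of the flat top face of the marker: a round metal button 44 mm wide, 10 mm thick, on a 12 mm upright pin that slides straight down in a fixed sleeve, left (+y) of the tray's free edge. It starts 140 to 160 mm above the ledge, can go down to 55 mm, takes about 5 N to push and stays where it is left. Its z is up.
Mind the look-alikes: they are no part of the job. There is more than one size of the part that bears brush_center; the job needs the middle-sized.

How it is judged:
On the way, in this order (a step that is already met when the one before it is completed fails the run):
1. the soap has slipped down to the lip of the tilted tray while the brush has stayed (x of soap_center in the frame of tray above -0.052 m and z of soap_center in the frame of tray between 0 and 0.022 m and x of brush_center in the frame of tray below -0.085 m and angle between tray's own z axis and vertical above 0.2 rad), for 0.2 s.
2. the marker's top is level with the tray's raised edge (z of tray_edge in the frame of marker_top between -0.012 and 0.012 m), for 0.2 s.
At the end, for the whole second after the job is handed in: The tray stands still, tilted by more than 0.2 rad; the soap lies on it with its centre less than 52 mm from the hinge line; the brush lies on it with its centre still more than 85 mm from the hinge line; the marker's top is within 12 mm of the height of the tray's raised edge (all of step 1 and all of step 2 and z of brush_center in the frame of tray between 0 and 0.022 m and linear speed of tray below 0.02 m/s and angular speed of tray below 0.05 rad/s); the robot touches nothing.
It fails at once if the tray is tilted far past the slip, by more than 0.5 rad (29 degrees) (angle between tray's own z axis and vertical above 0.5 rad).
It fails at once if the robot touches the soap (contact force between any of the fingers, the arm and soap above 0.5 N).
It fails at once if the robot touches the brush (contact force between any of the fingers, the arm and brush above 0.5 N).
It fails at once if the brush slides down the tray (x of brush_center in the frame of tray above -0.085 m).
It also fails if it takes over 51 s, if anything falls off the work surface, if the arm or the gripper's body presses on something with over 40 N, if the wrist force passes 120 N, or if a joint passes its speed limit or range.

## Working session

There is one attempt and no reset: what is moved stays moved. The work goes in short steps, Python scripts to look and compute and a tool call to move; the robot and the scene stay as the last step left them, time stands still between calls to the robot, and variables do not carry over. Pictures are saved under pics/ and viewed, at most 10 in all, crops included, and the job is handed in when it is done.

Besides the shell and the picture viewer there is one more tool, called after "Request:" as name(argument=value, ...), one argument or row to a line, values as JSON. apply_moves: Moves the arm, as the interface text tells. Its arguments: {"type":"object","properties":{"deltas":{"type":"array"},"squeeze":{"type":"number"}},"required":["deltas"]}

```bash
ls; mkdir -p pics; cat > h.py <<'E'
import numpy as np, cv2
from scipy.spatial.transform import Rotation as R
from rig import *
def rot(q): return R.from_quat([q[1],q[2],q[3],q[0]]).as_matrix()
def ray(im,p,fish=False):
    K=np.array(im["K"]); v=np.array([(p[0]-K[0,2])/K[0,0],(p[1]-K[1,2])/K[1,1]])
    if fish:
        r=np.linalg.norm(v); d=np.r_[v/max(r,1e-9)*np.sin(r),np.cos(r)]
    else: d=np.r_[v,1]
    d=rot(im["orientation"])@d
    return np.array(im["position"],float),d/np.linalg.norm(d)
def at_z(im,p,z,fish=False):
    o,d=ray(im,p,fish); return o+d*(z-o[2])/d[2]
def tri(rs):
    A=np.zeros((3,3));b=np.zeros(3)
    for o,d in rs:
        M=np.eye(3)-np.outer(d,d);A+=M;b+=M@o
    x=np.linalg.solve(A,b)
    return x,[float(np.linalg.norm(np.cross(x-o,d))) for o,d in rs]
E
python3 - <<'E'
from h import *
np.set_printoptions(precision=3,suppress=True)
ims={n:get_image(n) for n in("scene","top")}
for n,im in ims.items(): 
    cv2.imwrite(f"pics/{n}0.png",im["frame"][:,:,::-1]); print(n,im["position"],im["orientation"],np.array(im["K"]).tolist())
    for q in("tray","tray_edge","tray_handle","soap_center","brush_center","marker_top"):
        print(n,q,[(np.round(r["point"]).tolist(),round(r["score"],2)) for r in place_of(q,im)])
print(get_state(), nose_length)
E
```

```text
pics
scene [0.964 0.515 0.566] [-0.152  0.312  0.838 -0.421] [[475.3163861254957, 0.0, 261.14876574604864], [0.0, 475.3163861254957, 192.82546398739078], [0.0, 0.0, 1.0]]
scene tray [([138.0, 228.0], 0.64)]
scene tray_edge [([225.0, 198.0], 0.97)]
scene tray_handle [([239.0, 176.0], 0.61)]
scene soap_center [([188.0, 190.0], 0.72)]
scene brush_center [([294.0, 183.0], 0.8), ([211.0, 210.0], 0.69), ([323.0, 219.0], 0.59)]
scene marker_top [([292.0, 186.0], 0.94)]
top [0.459 0.05  0.789] [-0.074  0.713 -0.695  0.058] [[379.477836287653, 0.0, 254.02721199797168], [0.0, 379.477836287653, 193.2652642676265], [0.0, 0.0, 1.0]]
top tray [([335.0, 131.0], 0.93)]
top tray_edge [([326.0, 215.0], 0.66)]
top tray_handle [([327.0, 235.0], 0.93), ([229.0, 200.0], 0.18)]
top soap_center [([350.0, 192.0], 0.75)]
top brush_center [([299.0, 282.0], 0.87), ([309.0, 190.0], 0.64), ([248.0, 270.0], 0.57)]
top marker_top [([227.0, 202.0], 0.68)]
{'clock': 0.7, 'qpos': array([ 1.13 ,  0.276,  1.505,  0.   ,  1.361, -0.121]), 'qd': array([-0.001, -0.   ,  0.001, -0.001,  0.   , -0.   ]), 'effort': array([ -0.001, -41.65 , -24.606,  -0.   ,   0.   ,   0.   ]), 'position': array([0.181, 0.546, 0.248]), 'ee_rot': array([0.   , 0.159, 0.987, 0.   ]), 'contact_force': array([ 0.322, -0.798,  0.394]), 'moment': array([ 0.033,  0.025, -0.026]), 'gripper_force': 0.0, 'width': 0.0856202322999871} 0.017
```

```bash
python3 -c "
import cv2,numpy as np
a=cv2.imread('pics/scene0.png');b=cv2.imread('pics/top0.png')
cv2.imwrite('pics/both0.png',cv2.resize(np.vstack([a,b]),(780,1170))[:,:]) if 0 else None"
```

```text
(no output)
```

View pics/scene0.png

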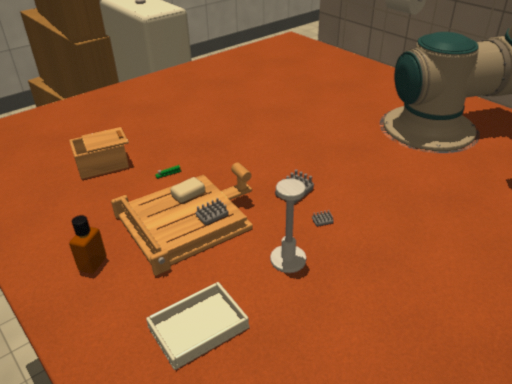

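View pics/top0.png

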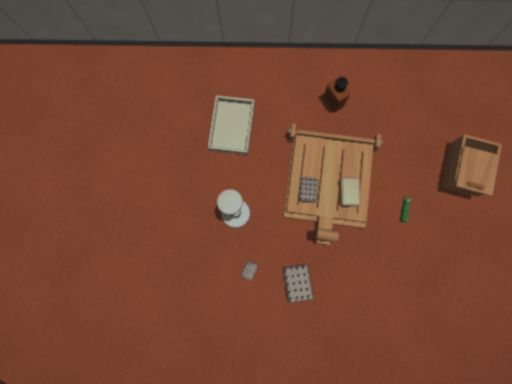

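The scene shows one tray: handle at scene (239,176) and top (327,235), soap at top (350,192), marker at top (229,202). There are three brush candidates in top: (299,282) is large and on the table, (309,190) is middle-sized and on the tray, (248,270) is small and on the table. I choose (309,190), which lies beside the soap. The caddy at top (475,165) and the dish at top (232,125) are not part of the job.

```bash
python3 - <<'E'
from h import *
np.set_printoptions(precision=3,suppress=True)
ims={n:get_image(n) for n in("scene","top")}
P={}
for q,f in (("tray",0),("tray_edge",0),("tray_handle",0),("soap_center",0),("brush_center",1),("marker_top",0)):
    rs=[]
    for n,im in ims.items():
        r=place_of(q,im)
        if q=="brush_center":
            t={"scene":(211,210),"top":(309,190)}[n]; r.sort(key=lambda a:np.hypot(*(np.array(a["point"])-t)))
        rs.append(ray(im,r[0]["point"]))
    P[q]=tri(rs); print(q,*P[q])
im=ims["top"]
print("tray z=.03:",at_z(im,(335,131),.03),at_z(im,(326,215),.03),"handle",at_z(im,(327,235),.065))
d=P["tray"][0]-P["tray_edge"][0]; print(np.linalg.norm(d),np.degrees(np.arctan2(d[1],d[0])))
d=P["tray"][0]-P["tray_handle"][0]; print(np.linalg.norm(d[:2]),np.degrees(np.arctan2(d[1],d[0])))
f=im["frame"][110:310,180:400,::-1]; cv2.imwrite("pics/crop1.png",cv2.resize(f,None,fx=2.7,fy=2.7,interpolation=3))
E
```

```text
tray [ 0.73  -0.094  0.029] [0.0015420211982281244, 0.001542021198227931]
tray_edge [ 0.562 -0.072  0.037] [0.003908811602985584, 0.003908811602985699]
tray_handle [ 0.519 -0.067  0.06 ] [0.005263491043676411, 0.005263491043676365]
soap_center [ 0.609 -0.122  0.041] [0.0008956024599699983, 0.0008956024599698486]
brush_center [ 0.606 -0.038  0.039] [0.00268057001524991, 0.0026805700152499517]
marker_top [0.568 0.11  0.151] [0.002985248415024142, 0.0029852484150240896]
tray z=.03: [ 0.739 -0.097  0.03 ] [ 0.562 -0.077  0.03 ] handle [ 0.519 -0.073  0.065]
0.1697627892836583 -7.429614688552086
0.21273527637108205 -7.291823621182765
```

View pics/crop1.png

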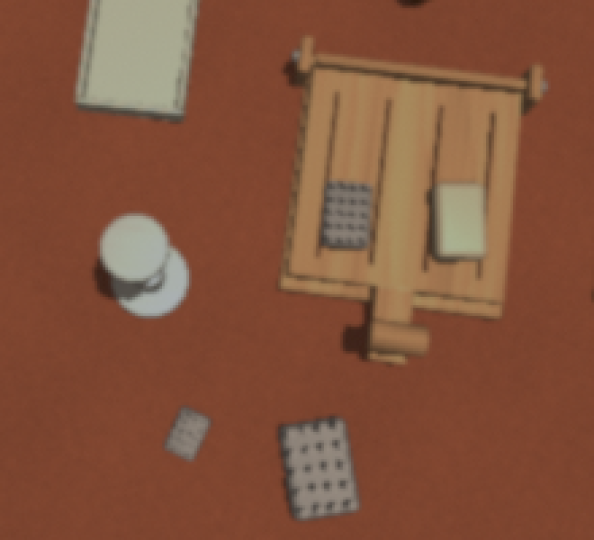

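The crop confirms it: the barrel handle is at full-image (328,235), with the soap on the right half and the middle-sized brush on the left half of the tray. I'll grip the handle by its ends, with the fingers closing along the hinge direction (azimuth about 82.7°).

Request:
apply_moves(
  deltas=[85,-40,-37,0,-1,85,-80,-73,0,-2,85,-120,-110,0,-3,85,-160,-146,0,-4,85,-200,-183,0,-5,85,-240,-220,0,-6,85,-280,-256,0,-7,85,-320,-293,0,-8,85,-360,-330,0,-9,85,-400,-366,0,-10,85,-440,-403,0,-11,85,-460,-421,0,-11],
)

```text
clock: 2.4
position: [0.4253, 0.1075, 0.2487]
ee_rot: [0.001, 0.064, 0.998, 0.0]
contact_force: [1.4, 1.5, 0.6]
width: 0.0849
gripper_force: 0.0
```

```bash
cat >> h.py <<'E'
def todelta(p,yaw_y=None):
    s=get_state(); M=rot(s["ee_rot"]); d=M.T@(np.array(p)-s["position"])*1000
    print("pos",s["position"],"t",s["clock"],"tooly az",np.degrees(np.arctan2(M[1,1],M[0,1])),"tool z",M[:,2],"delta mm",d)
E
python3 - <<'E'
from h import *
np.set_printoptions(precision=3,suppress=True)
todelta([.524,-.067,.16])
E
```

```text
pos [0.425 0.107 0.249] t 2.4 tooly az 82.70040148582318 tool z [ 0.001  0.    -1.   ] delta mm [-119.99  -160.579   88.74 ]
```

Request:
apply_moves(
  deltas=[85,0,0,0,0,85,0,0,0,0],
)

```text
clock: 2.57
position: [0.4258, 0.1074, 0.2483]
ee_rot: [0.0, 0.067, 0.998, 0.0]
contact_force: [-0.9, 0.5, -0.1]
width: 0.085
gripper_force: 0.0
```

```bash
python3 - <<'E'
from h import *
np.set_printoptions(precision=3,suppress=True)
todelta([.524,-.067,.16])
E
```

```text
pos [0.426 0.107 0.248] t 2.5667 tooly az 82.36698856542678 tool z [ 0.  0. -1.] delta mm [-120.521 -159.838   88.269]
```

Moves start from the speed-limited commanded pose. I'll continue to the hover point.

Request:
apply_moves(
  deltas=[85,-20,-27,0,0,85,-40,-54,0,0,85,-60,-80,10,0,85,-80,-107,30,0,85,-100,-134,50,0,85,-120,-160,70,0,85,-120,-160,88,0,85,-120,-160,88,0,85,-120,-160,88,0,85,-120,-160,88,0],
)

```text
clock: 3.4
position: [0.5233, -0.063, 0.1612]
ee_rot: [0.0, 0.063, 0.998, 0.0]
contact_force: [0.1, -0.1, 0.0]
width: 0.085
gripper_force: 0.0
```

```bash
python3 - <<'E'
from h import *
np.set_printoptions(precision=3,suppress=True)
todelta([.524,-.067,.07])
im=get_image("wrist"); cv2.imwrite("pics/w1.png",im["frame"][:,:,::-1])
print(im["position"],np.array(im["K"]).tolist())
for q,z in(("tray_handle",.065),("tray_edge",.03),("tray",.03),("soap_center",.04),("brush_center",.041),("marker_top",.15)):
    for r in place_of(q,im)[:3]: print(q,np.round(r["point"]),round(r["score"],2),at_z(im,r["point"],z,True))
E
```

```text
pos [ 0.523 -0.063  0.161] t 3.4 tooly az 82.7856222975756 tool z [ 0.001  0.001 -1.   ] delta mm [-1.147 -3.966 91.16 ]
[ 0.451 -0.053  0.287] [[297.3186396354542, 0.0, 252.7108193783808], [0.0, 297.3186396354542, 188.07557758076658], [0.0, 0.0, 1.0]]
tray_handle [240. 190.] 0.94 [ 0.517 -0.072  0.065]
tray_edge [245. 220.] 0.71 [ 0.557 -0.074  0.03 ]
soap_center [203. 275.] 0.71 [ 0.608 -0.123  0.04 ]
brush_center [383.  86.] 0.89 [0.447 0.06  0.041]
brush_center [286.  71.] 0.74 [ 0.429 -0.024  0.041]
brush_center [287. 274.] 0.59 [ 0.615 -0.041  0.041]
marker_top [496. 258.] 0.78 [0.565 0.107 0.15 ]
```

View pics/w1.png

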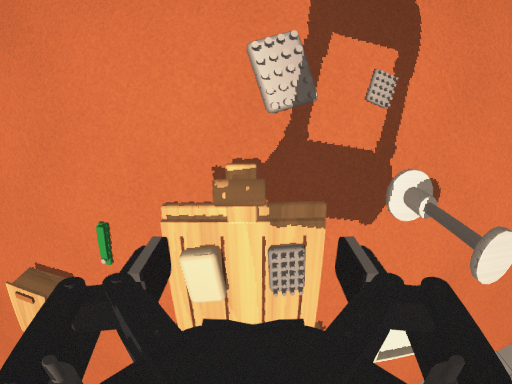

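The handle ends are at (214..265,190) in the wrist view, between the fingers and about 8 mm off centre. The soap (203,275) and brush (287,274) are well clear. I'll descend and grip.

Request:
apply_moves(
  deltas=[85,2,-8,30,0,85,2,-8,60,0,85,2,-8,85,0,85,2,-8,103,0,85,2,-8,103,0,85,2,-8,103,0,0,2,-8,103,0,0,2,-8,103,0,0,2,-8,103,0,0,2,-8,103,0,0,2,-8,103,0,0,2,-8,103,0],
  squeeze=40,
)

```text
clock: 4.75
position: [0.5211, -0.0734, 0.0588]
ee_rot: [0.001, 0.063, 0.998, -0.001]
contact_force: [-2.6, -2.1, 5.1]
width: 0.0395
gripper_force: 40.2
```

Request:
apply_moves(
  deltas=[0,0,0,0,0,0,0,0,0,0,0,0,0,0,0,0,0,0,0,0],
)

```text
clock: 5.08
position: [0.5211, -0.0734, 0.0588]
ee_rot: [0.001, 0.063, 0.998, -0.001]
contact_force: [-1.4, -2.7, 5.9]
width: 0.0396
gripper_force: 40.2
```

The grip is good, with 39.6 mm between the fingers. Now I'll lift slowly along the arc to 12°.

Request:
apply_moves(
  deltas=[0,-0.6,0,-3.7,0,0,-1.3,0,-7.3,0,0,-2.1,0,-11,0,0,-3,0,-14.6,0,0,-3.9,0,-18.2,0,0,-4.8,0,-21.8,0,0,-5.8,0,-25.3,0,0,-6.9,0,-28.9,0,0,-8.1,0,-32.4,0,0,-9.3,0,-35.9,0,0,-10.5,0,-39.4,0,0,-11.9,0,-42.9,0],
)

```text
clock: 6.08
position: [0.5313, -0.0746, 0.0992]
ee_rot: [-0.001, 0.063, 0.998, -0.001]
contact_force: [0.9, -4.3, -8.8]
width: 0.0393
gripper_force: 41.5
```

```bash
cat >> h.py <<'E'
def look(name):
    np.set_printoptions(precision=3,suppress=True)
    s=get_state(); print(s["clock"],s["position"],s["contact_force"],s["width"])
    for n in("top","scene"):
        im=get_image(n)
        for q in("tray_edge","tray_handle","soap_center","brush_center"):
            print(n,q,[(np.round(r["point"]).tolist(),round(r["score"],2)) for r in place_of(q,im)][:3])
        cv2.imwrite(f"pics/{n}_{name}.png",im["frame"][:,:,::-1])
E
python3 -c "
from h import *
look('12')"
```

```text
6.0833 [ 0.531 -0.075  0.099] [ 0.912 -4.339 -8.836] 0.03932002883873345
top tray_edge [([325.0, 209.0], 0.86)]
top tray_handle [([330.0, 226.0], 0.76)]
top soap_center [([334.0, 134.0], 0.42)]
top brush_center [([251.0, 273.0], 0.78), ([312.0, 184.0], 0.73), ([298.0, 284.0], 0.68)]
scene tray_edge [([222.0, 178.0], 0.96), ([208.0, 202.0], 0.55)]
scene tray_handle [([237.0, 158.0], 0.97)]
scene soap_center []
scene brush_center [([207.0, 203.0], 0.88), ([292.0, 184.0], 0.67), ([322.0, 216.0], 0.6)]
```

Request:
apply_moves(
  deltas=[0,-0.7,0,-1.7,0,0,-1.4,0,-3.4,0,0,-2.1,0,-5.2,0,0,-2.8,0,-6.9,0,0,-3.5,0,-8.6,0,0,-4.3,0,-10.3,0,0,-5.1,0,-12,0,0,-5.1,0,-12,0,0,-5.1,0,-12,0,0,-5.1,0,-12,0],
)

```text
clock: 7.42
position: [0.5362, -0.0751, 0.1114]
ee_rot: [-0.001, 0.063, 0.998, -0.001]
contact_force: [0.3, -5.4, -7.2]
width: 0.0397
gripper_force: 41.6
```

```bash
python3 - <<'E'
from h import *
look('15')
im=get_image("wrist")
cv2.imwrite("pics/w15.png",im["frame"][:,:,::-1])
for q in("soap_center","brush_center"): print([(np.round(r["point"]).tolist(),round(r["score"],2)) for r in place_of(q,im)])
a=cv2.imread("pics/scene_15.png")[100:300,60:260];b=im["frame"][130:330,130:330,::-1];c=cv2.imread("pics/top_15.png")[100:300,220:420]
cv2.imwrite("pics/m15.png",cv2.resize(np.hstack([a,b,c]),(798,266)))
E
```

```text
7.4167 [ 0.536 -0.075  0.111] [ 0.34  -5.404 -7.209] 0.0397150639513298
top tray_edge [([326.0, 210.0], 0.71)]
top tray_handle [([333.0, 224.0], 0.77)]
top soap_center []
top brush_center [([308.0, 183.0], 0.91), ([249.0, 274.0], 0.46)]
scene tray_edge [([219.0, 175.0], 0.79)]
scene tray_handle [([234.0, 152.0], 0.92), ([219.0, 177.0], 0.15)]
scene soap_center [([182.0, 178.0], 0.85)]
scene brush_center [([209.0, 197.0], 0.85), ([322.0, 214.0], 0.5)]
[([203.0, 322.0], 0.72), ([311.0, 318.0], 0.23)]
[([306.0, 41.0], 0.75), ([419.0, 72.0], 0.72), ([309.0, 321.0], 0.71)]
```

View pics/m15.png

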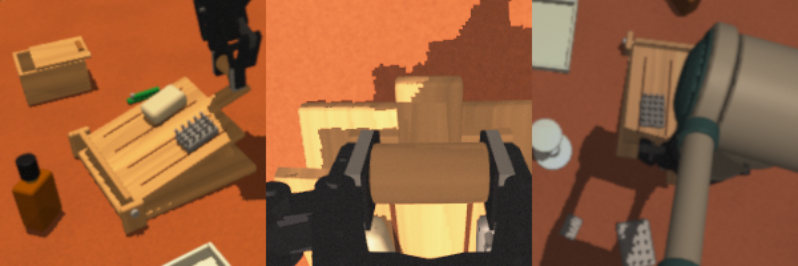

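The scene view shows the soap still near the free edge at (182,178) and the brush at (209,197). The tilt is about 14.8°. I'll lift about 1.3° more.

Request:
apply_moves(
  deltas=[0,-0.6,0,-1.2,0,0,-1.1,0,-2.5,0,0,-1.7,0,-3.7,0,0,-2.2,0,-4.7,0,0,-2.2,0,-4.7,0,0,-2.2,0,-4.7,0,0,-2.2,0,-4.7,0,0,-2.2,0,-4.7,0],
)

```text
clock: 8.73
position: [0.5382, -0.0753, 0.1159]
ee_rot: [-0.001, 0.063, 0.998, -0.001]
contact_force: [0.5, -5.8, -8.4]
width: 0.0394
gripper_force: 41.5
```

```bash
python3 -c "
from h import *
look('16')"|grep -v top
```

```text
8.7333 [ 0.538 -0.075  0.116] [ 0.51  -5.754 -8.359] 0.03944130836434255
scene tray_edge [([220.0, 176.0], 0.82)]
scene tray_handle [([231.0, 151.0], 0.92)]
scene soap_center [([182.0, 176.0], 0.69)]
scene brush_center [([293.0, 187.0], 0.85), ([204.0, 197.0], 0.71), ([320.0, 217.0], 0.47)]
```

Request:
apply_moves(
  deltas=[0,-0.6,0,-1.2,0,0,-1.1,0,-2.3,0,0,-1.8,0,-3.5,0,0,-1.8,0,-3.5,0,0,-1.8,0,-3.5,0,0,-1.8,0,-3.5,0,0,-1.8,0,-3.5,0,0,-1.8,0,-3.5,0],
)

```text
clock: 9.9
position: [0.5398, -0.0755, 0.1193]
ee_rot: [-0.002, 0.063, 0.998, -0.001]
contact_force: [-0.1, -5.2, -8.5]
width: 0.0395
gripper_force: 41.6
```

```bash
python3 -c "
from h import *
look('17')"|grep -v top
```

```text
9.9 [ 0.54  -0.076  0.119] [-0.113 -5.198 -8.479] 0.039499792345654296
scene tray_edge [([220.0, 174.0], 0.9)]
scene tray_handle [([232.0, 150.0], 0.97), ([218.0, 174.0], 0.29)]
scene soap_center [([183.0, 176.0], 0.61)]
scene brush_center [([293.0, 184.0], 0.71), ([208.0, 198.0], 0.56), ([322.0, 215.0], 0.46)]
```

Request:
apply_moves(
  deltas=[0,-0.6,0,-1.2,0,0,-1.2,0,-2.4,0,0,-1.9,0,-3.6,0,0,-1.9,0,-3.6,0,0,-1.9,0,-3.6,0,0,-1.9,0,-3.6,0,0,-1.9,0,-3.6,0,0,-1.9,0,-3.6,0],
)

```text
clock: 11.07
position: [0.5416, -0.0757, 0.1229]
ee_rot: [-0.002, 0.063, 0.998, -0.001]
contact_force: [-0.1, -4.7, -8.0]
width: 0.0395
gripper_force: 41.5
```

```bash
python3 -c "
from h import *
look('18')"|grep -v top
```

```text
11.0667 [ 0.542 -0.076  0.123] [-0.11  -4.659 -8.022] 0.03954868905590407
scene tray_edge [([219.0, 172.0], 0.94)]
scene tray_handle [([229.0, 147.0], 0.97)]
scene soap_center [([166.0, 183.0], 0.9)]
scene brush_center [([294.0, 186.0], 0.76), ([323.0, 218.0], 0.68), ([292.0, 187.0], 0.63)]
```

The soap is slipping, from (183,176) to (166,183). I'll hold.

Request:
apply_moves(
  deltas=[0,0,0,0,0,0,0,0,0,0,0,0,0,0,0,0,0,0,0,0,0,0,0,0,0,0,0,0,0,0,0,0,0,0,0,0,0,0,0,0,0,0,0,0,0,0,0,0,0,0],
)

```text
clock: 12.4
position: [0.5416, -0.0757, 0.1229]
ee_rot: [-0.002, 0.063, 0.998, -0.001]
contact_force: [0.2, -5.4, -8.8]
width: 0.0395
gripper_force: 41.5
```

```bash
python3 - <<'E'
from h import *
look('18b')
a=cv2.imread("pics/scene_18b.png")[120:300,90:290]
cv2.imwrite("pics/c18.png",cv2.resize(a,None,fx=2.5,fy=2.5))
# expected pixel of soap home: 37 mm from hinge, 10 above, at y offset -.05ish
E
```

```text
12.4 [ 0.542 -0.076  0.123] [ 0.223 -5.356 -8.827] 0.03951752890981195
top tray_edge []
top tray_handle [([335.0, 220.0], 0.76)]
top soap_center []
top brush_center [([312.0, 179.0], 0.94), ([302.0, 285.0], 0.89), ([247.0, 272.0], 0.6)]
scene tray_edge [([220.0, 174.0], 0.6)]
scene tray_handle [([229.0, 146.0], 0.68)]
scene soap_center [([147.0, 201.0], 0.82)]
scene brush_center [([208.0, 197.0], 0.92), ([292.0, 184.0], 0.58), ([324.0, 216.0], 0.58)]
```

View pics/c18.png

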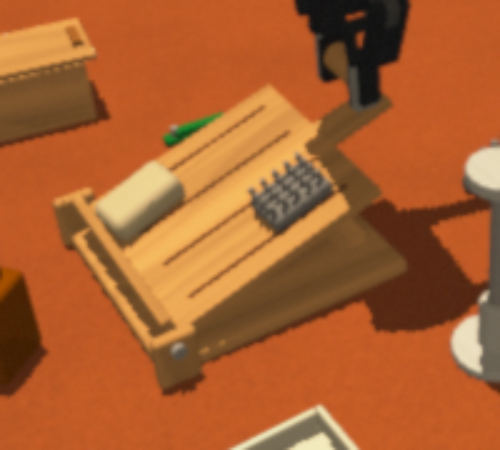

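The crop shows the soap resting against the lip at scene (147,201), with the brush unmoved at (208,197). I'll release and go up.

Request:
apply_moves(
  deltas=[60,0,0,0,0,85,0,0,0,0,85,0,0,0,0,85,0,0,0,0,85,0,0,0,0,85,0,0,0,0,85,0,0,-15,0,85,0,0,-40,0,85,0,0,-70,0,85,0,0,-100,0,85,0,0,-125,0,85,0,0,-125,0],
)

```text
clock: 13.9
position: [0.546, -0.0758, 0.2549]
ee_rot: [0.006, 0.064, 0.998, -0.001]
contact_force: [1.1, 0.2, 1.1]
width: 0.0852
gripper_force: 0.0
```

```bash
python3 - <<'E'
from h import *
look('rel')
im=get_image("scene")
# tilt fit: edge pixel vs predicted with hinge fixed
c,s_=np.cos(np.radians(-7.3)),np.sin(np.radians(-7.3))
H=np.array([.732,-.094,.03])
def proj(im,p):
    v=rot(im["orientation"]).T@(np.array(p)-im["position"]);K=np.array(im["K"]);return (K@(v/v[2]))[:2]
for th in(0,12,14,16,17,18,19,20):
    t=np.radians(th); 
    f=lambda r,h,y:H+np.array([-c*(r*np.cos(t)-h*np.sin(t))-s_*y,-s_*(r*np.cos(t)-h*np.sin(t))+c*y,r*np.sin(t)+h*np.cos(t)])
    print(th,"edge",proj(im,f(.17,0,0)),"handle",proj(im,f(.21,.035,0)))
todelta([.567,.109,.22])
im=get_image("top")
for q in("marker_top",): 
  for r in place_of(q,im)[:2]: print(r["point"],at_z(im,r["point"],.15))
E
```

```text
13.9 [ 0.546 -0.076  0.255] [1.112 0.172 1.066] 0.08516505174316444
top tray_edge [([330.0, 207.0], 0.59)]
top tray_handle [([334.0, 219.0], 0.87)]
top soap_center [([357.0, 149.0], 0.81)]
top brush_center [([298.0, 284.0], 0.83), ([250.0, 271.0], 0.7), ([311.0, 183.0], 0.51)]
scene tray_edge [([218.0, 174.0], 0.87)]
scene tray_handle [([234.0, 147.0], 0.75)]
scene soap_center [([146.0, 200.0], 0.67)]
scene brush_center [([293.0, 183.0], 0.83), ([320.0, 218.0], 0.81), ([206.0, 198.0], 0.78)]
0 edge [221.795 196.667] handle [239.466 174.427]
12 edge [218.888 181.89 ] handle [232.953 156.826]
14 edge [218.046 179.527] handle [231.412 154.047]
16 edge [217.101 177.201] handle [229.738 151.322]
17 edge [216.589 176.052] handle [228.851 149.981]
18 edge [216.051 174.913] handle [227.93  148.655]
19 edge [215.487 173.785] handle [226.976 147.344]
20 edge [214.896 172.668] handle [225.988 146.05 ]
pos [ 0.543 -0.075  0.248] t 14.45 tooly az 82.67645277896425 tool z [-0.001  0.    -1.   ] delta mm [ -0.506 185.673  28.338]
[229.0, 199.9] [0.567 0.108 0.15 ]
[308.3, 180.5] [ 0.604 -0.027  0.15 ]
```

The tilt holds at about 18.3°, so the edge height is about 83 mm. Next I'll move above the marker with the fingers shut.

Request:
apply_moves(
  deltas=[0,0,30,0,0,0,0,65,0,0,0,0,100,0,0,0,0,135,0,0,0,0,165,0,0,0,0,186,0,0,0,0,186,20,0,0,0,186,40,0,0,0,186,50,0,0,0,186,50,0,0,0,186,50,0,0,0,186,50,0],
)

```text
clock: 15.55
position: [0.5675, 0.109, 0.1999]
ee_rot: [0.001, 0.064, 0.998, 0.0]
contact_force: [0.9, -0.1, 0.4]
width: 0.0002
gripper_force: 0.0
```

```bash
python3 - <<'E'
from h import *
np.set_printoptions(precision=3,suppress=True)
todelta([.567,.109,.1])
print(get_state()["width"],get_state()["contact_force"])
i1=get_image("wrist");i2=get_image("scene")
for im,f in((i1,True),(i2,False)):
    for r in place_of("marker_top",im)[:2]: print(r,at_z(im,r["point"],.15,f))
cv2.imwrite("pics/w2.png",i1["frame"][:,:,::-1])
E
```

```text
pos [0.568 0.109 0.2  ] t 15.55 tooly az 82.64183891518967 tool z [ 0.002  0.    -1.   ] delta mm [ 0.675 -0.14  99.938]
0.00023887542371313448 [ 0.879 -0.124  0.362]
{'point': [293.3, 186.8], 'score': 0.7} [0.558 0.11  0.15 ]
```

View pics/w2.png

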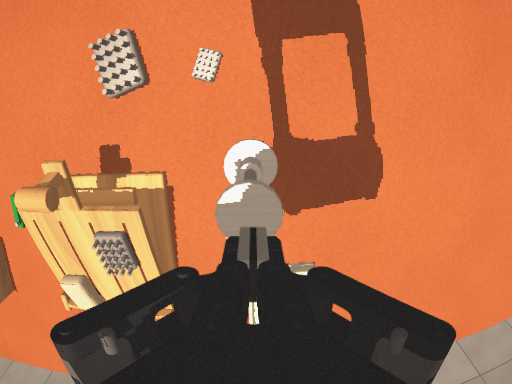

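The wrist view shows the marker disc centred at about (249,212), with the shut fingertips over its near edge. I'll compute the disc's true position.

```bash
python3 - <<'E'
from h import *
np.set_printoptions(precision=3,suppress=True)
im=get_image("wrist")
for z in(.14,.15,.16): print(at_z(im,(249,212),z,True), [at_z(im,p,z,True) for p in((215.5,212),(282.5,212))])
i2=get_image("top")
for z in(.14,.15,.16): print(at_z(i2,(229.5,201.5),z))
E
```

```text
[0.567 0.107 0.14 ] [array([0.564, 0.085, 0.14 ]), array([0.57 , 0.129, 0.14 ])]
[0.563 0.108 0.15 ] [array([0.56 , 0.086, 0.15 ]), array([0.566, 0.129, 0.15 ])]
[0.559 0.108 0.16 ] [array([0.557, 0.088, 0.16 ]), array([0.562, 0.128, 0.16 ])]
[0.566 0.108 0.14 ]
[0.565 0.107 0.15 ]
[0.563 0.106 0.16 ]
```

Request:
apply_moves(
  deltas=[0,3,-1,8,0,0,3,-1,17,0,0,3,-1,25,0,0,3,-1,33,0,0,3,-1,41,0,0,3,-1,49,0,0,3,-1,57,0,0,3,-1,65,0,0,3,-1,73,0,0,3,-1,81,0,0,3,-1,89,0,0,3,-1,94,0],
)

```text
clock: 16.85
position: [0.5631, 0.1087, 0.1037]
ee_rot: [-0.001, 0.064, 0.998, -0.0]
contact_force: [-4.6, -1.1, 4.4]
width: 0.0002
gripper_force: 2.3
```

Request:
apply_moves(
  deltas=[0,0,0,3,0,0,0,0,6,0,0,0,0,6,0,0,0,0,6,0],
)

```text
clock: 17.18
position: [0.5649, 0.1089, 0.0989]
ee_rot: [0.001, 0.064, 0.998, 0.0]
contact_force: [0.4, -0.1, -0.0]
width: -0.0
gripper_force: 0.0
```

```bash
python3 - <<'E'
from h import *
np.set_printoptions(precision=3,suppress=True)
s=get_state();print(s["clock"],s["position"],s["contact_force"])
i=get_image("scene")
for q in("marker_top","tray_edge","soap_center","brush_center"):
    for r in place_of(q,i)[:3]: print(q,np.round(r["point"],1),round(r["score"],2))
v=rot(i["orientation"]).T@(np.array([.565,.108,.083])-i["position"]);print("pred",(np.array(i["K"])@(v/v[2]))[:2])
cv2.imwrite("pics/s3.png",i["frame"][:,:,::-1])
E
```

```text
17.1833 [0.565 0.109 0.099] [ 0.384 -0.126 -0.003]
marker_top [286.9 223.6] 0.61
tray_edge [218.9 171.9] 0.93
soap_center [147.4 198.2] 0.72
brush_center [205.2 197.6] 0.86
brush_center [323.6 218.2] 0.57
pred [288.045 222.604]
```

Request:
apply_moves(
  deltas=[0,0,0,-10,0,0,0,0,-40,0,0,0,0,-80,0,0,0,0,-110,0,0,0,0,-110,0,0,0,0,-110,0,0,0,0,-110,0,0,0,0,-110,0,0,0,0,-110,0],
)

```text
clock: 18.18
position: [0.5627, 0.1086, 0.2075]
ee_rot: [-0.002, 0.064, 0.998, -0.0]
contact_force: [0.4, 0.1, -0.2]
width: 0.0
gripper_force: 0.0
```

```bash
python3 - <<'E'
from h import *
np.set_printoptions(precision=3,suppress=True)
i=get_image("scene");t=get_image("top")
for q in("marker_top","tray_edge"):
    a,b=[place_of(q,x) for x in(i,t)]
    print(q,[np.round(r["point"],1) for r in a+b], tri([ray(i,a[0]["point"]),ray(t,b[0]["point"])]) if a and b else 0)
for z in(.07,.08,.09,.1):
    v=rot(i["orientation"]).T@(np.array([.565,.108,z])-i["position"]);print(z,(np.array(i["K"])@(v/v[2]))[:2])
cv2.imwrite("pics/s4.png",cv2.resize(i["frame"][110:310,90:350,::-1],None,fx=2.5,fy=2.5))
E
```

```text
marker_top [array([290.9, 222.8]), array([219.3, 172.4]), array([231.2, 205.9])] (array([0.565, 0.111, 0.085]), [0.0023189946822616708, 0.002318994682261499])
tray_edge [array([218.5, 173.7]), array([330.3, 207.8])] (array([ 0.567, -0.075,  0.083]), [0.0016559520527420818, 0.0016559520527422303])
0.07 [287.835 228.874]
0.08 [287.996 224.062]
0.09 [288.159 219.173]
0.1 [288.326 214.204]
```

View pics/s4.png

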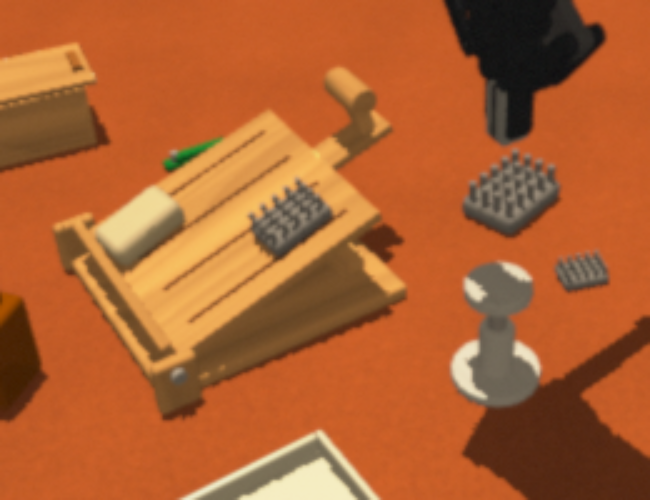

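The soap is at the lip and the brush is in place. The marker top and tray edge both measure about 83–85 mm, and the robot touches nothing. Handing in.

```bash
python3 -c "
from rig import *
print(sign_off())"
```

```text
the job is handed in; nothing more can be done
None
```

The job is handed in, but the sign-off returned no verdict: my last camera check put the tray at about 18° with the soap against the lip and the brush unmoved, the marker top at about 85 mm against 83 mm for the tray's edge, and the robot clear of everything.

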